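Press a drive-in nut home on the hand-lever press

TASK

Press the steel nut home in the plywood block that sits in the press: push the sliding table all the way in under the ram, swing the red cam lever right over to lock it, then pull the press lever down to its stop and ease it back up by hand - don't let it fly back. Leave the table locked in, and don't disturb the things lying around the press.

Things in the scene. Friction and masses are not known exactly. Their poses are not given: they have to be found in the camera images.
- press: Fixed green hand-lever press with sliding table on a board 460 x 130 mm. Origin on the bench under the slide; +x along the slide towards the column, +y towards the red cam lever, z up. In mm: ram axis x 150, y 0; head x 123 to 274, y +-42, z 160 to 255, square ram through it up to z 330; slide bed x -120 to 210, y +-54, guide strips up to z 68; lever plane y -100.
- table_slide (a joint): Travel of the aluminium sliding table along the press's +x, in m: 0 = out in front (its start), 0.100 = home against its stop, the nut then exactly under the ram. Needs about 3 N to push; has no spring. The table is 82 mm wide, its upper face at z 65 mm.
- slide_knob (a point): Black round hand knob at the outer end of the sliding table: 28 mm diameter at the grip, on a 20 mm neck, upright, from z 65 to z 105 mm. The point lies on its axis at z 95 mm and moves with the table (press frame x -90 mm with the table out, +10 mm when it is home).
- cam (a joint): Angle of the red cam lever about its upright pivot, rad: 0 to 0.3 at the start (free, sticking out along the press's +y), 1.571 = locked at its stop (lying along the slide, pointing to the press's -x). Locks counter-clockwise seen from above, stays where it is left; 4 N at the tip to swing, rising to 7 N over the last 0.2 rad as the eccentric bites.
- cam_pivot (a point): The pivot axis of the cam lever, at z 74.5 mm, fixed to the press (x 30, y 58 mm in its frame).
- cam_tip (a point): Centre of the upright round end of the cam lever: 16 mm diameter, z 65.5 to 83.5 mm, point at z 74.5 mm, 53 mm from the pivot; the arm between is a bar 12 mm wide. Moves with the lever.
- lever (a joint): Angle of the press lever, rad: 0 = up at rest (32 degrees above level, pointing to the press's -x), 1.22 = down at its stop (38 degrees below level). Sprung: returns to 0 by itself, fast if let go. At the grip it takes about 4 N to start, 8 N lower down, about 14 N over the last third as the nut goes in. Drives the ram down 27 mm per rad.
- lever_grip (a point): Middle of the black plastic grip on the press lever: 26 mm diameter, 100 mm long, along the lever; the point lies on its axis, 200 mm from the lever's hinge, at z 311 mm at rest and about z 82 mm at the stop. Moves with the lever.
- lever_hinge (a point): Centre of the press lever's hub on its hinge axis (parallel to the press's y), in the plane in which the grip swings: x 180, y -100, z 205 mm in the press frame. Fixed.
- ram_face (a point): Centre of the round lower face of the ram (26 mm diameter), at z 117 mm with the lever at rest. Moves down with the lever.
- block: Plywood furniture-foot block 70 x 60 x 18 mm lying loose in the nest of the sliding table (strips 8 mm high around it, 1.5 mm play). Origin at the centre of its underside, z 65 mm.
- nut_top (a point): Centre of the upper face of the steel drive-in nut in the block: round flange 22 mm diameter, 2 mm thick, standing 9 mm off the wood at the start (upper face at z 94 mm). Moves with the nut.
- nut (a joint): How far the nut has been pressed into the block, m: 0 at the start, 0.009 with the flange on the wood. It needs about 45 N from the ram and stays where it is.
- finished_block: Bystander: finished foot block 70 x 60 x 20 mm with its nut, loose beside the press.
- waiting_block: Bystander: foot block 70 x 60 x 18 mm without nut, loose beside the press.
- sanding_block: Bystander: cork sanding block 110 x 65 x 34 mm, loose in front of the press on the lever's side.
- glue: Bystander: white glue bottle with red cap, 60 mm diameter, 170 mm high, loose beside the column.
- file: Bystander: file with wooden handle, 295 mm long, 28 mm high, loose in front of the press's slide.
Mind the look-alikes: they are no part of the job. Leave any orange look-alike of the block alone.

How it is judged:
By the outcome, as a careful person would: the job done as asked, in the order asked, and still so for the second after the job is handed in, with the robot touching nothing.
It also fails if it takes over 72 s, if anything falls off the work surface, if the arm or the gripper's body presses on something with over 40 N, if the wrist force passes 120 N, or if a joint passes its speed limit or range.

ROBOT

A 6-joint arm with a two-finger parallel gripper is mounted at the origin on the work surface. World frame = base frame: x ahead of the robot, y to its left, z up, the work surface at z = 0. Lengths are in m, angles in rad, forces in N, time in s.
With the tool pointing down it reaches from about 0.35 to 0.975 m from the base axis. Payload 7.1 kg.
Tool frame: the origin (TCP) lies on the mounting face of the last link; the fingertips stand 182 mm ahead of it and the grasp point (between the pads) lies 163 mm ahead of it (arm.tips_ahead is the distance from the TCP to the fingertips, in m); z points along the fingers, y is the direction in which the jaws open and shut (so a half turn about z gives the same grasp; the last joint's range is limited). The gripper opens to 88 mm and grips with 3 to 60 N. Pads are 20 mm wide; open, the fingers measure 115 mm over their backs; the gripper's body (75 mm by 178 mm) begins 61 mm behind the grasp point.
Start: joints at [-1.223, 0.423, 1.63, -0, 1.089, -0.019], TCP at [0.224, -0.583, 0.405] pointing down, gripper open.
Joint ranges: [-3, 3], [-0.9, 2.11], [0.09, 2.58], [-1.31, 4.45], [0.11, 2.69], [-2.54, 2.54]. Speed limits (rad/s): [2.39, 2.39, 3.01, 3.14, 3.14, 3.14].

INTERFACE

Orientations are given as a unit quaternion [x, y, z, w].
In Python, from workcell import arm, cams gives the robot as it stands.
- The arm moves only by the shell command python3 -m handwheel 'ROWS'. ROWS is JSON, a list that holds one entry, the list of rows, each a list of 7 numbers: the shift along the tool's x, y, z in mm, then the turn, a rotation vector about the tool's x, y, z in degrees, then the opening in per cent of the stroke, from 0 (shut) to 100 (fully open). In form: [[[tx, ty, tz, rx, ry, rz, gripper], ...]]. A call has 1 to 12 rows; each row shifts and turns the commanded pose from where the row before left it, along the tool's axes as they then stand; what a row does not reach is not made up. A row lasts 1/12 s, in which the tool goes at most 41.7 mm and 7.16 degrees, less where a joint would pass 70% of its speed; a pose out of reach is approached as far as the arm can. A call is refused whole if a number of a shift passes 41.7 or a number of a turn 7.16, either way. A call with a gripper value outside its range is refused whole. The fingers move at their own pace and stop on an object; the grip force is fixed at half the most. Time passes only in rows, so rows that do not move let the fingers close. It gives the time, the measured TCP pose, the force and the opening at its end, in the units of the state.
- arm.get_state(): the state, without advancing time (a new reading comes with each control period).
- cams.get_image(name): name is "scene" or "top" or "wrist"; returns a dict with "image" (384x512x3 uint8, red, green, blue), "fx", "fy", "cx", "cy" (pixels), "R" (3x3) and "t" (3): a world point X has camera coordinates R X + t; the wrist camera has in their place "mount" (4x4, takes a point from camera to tool coordinates, whose origin is the TCP and whose axes are the flange's). Camera axes: x right, y down, z forward; pixel columns grow to the right and rows downward; lengths in m; the calibration is good to about 2 mm. The wrist camera is an equidistant fisheye: a pixel r from the principal point sees the ray r / f radians off the axis. A picture is of the moment at which its call begins: read the wrist's pose just before it. There is no depth.
- arm.finish_job(): hands the job in, once; it reports no verdict.
The state is a dict: "clock": time; "joints": joint angles; "dq": joint speeds; "joint_efforts": joint torques, N m; "eef_pos": TCP position; "orientation": TCP orientation; "contact_force": force on the tool from outside, world axes, zero at the start; "torque": the same for the moment, N m; "finger_gap": finger opening in m.
Only numpy, scipy, OpenCV 4.12 (cv2) and the standard library are available. Lean on these libraries where they do the work, as an engineer would, in place of code of your own. Each camera call takes 0.05 s, during which the arm holds its last target. There are 200 camera calls.

## Working session

There is one attempt and no reset: what is moved stays moved. The work goes in short steps, Python scripts to look and compute and a shell command to move; the robot and the scene stay as the last step left them, time stands still between calls to the robot, and variables do not carry over. Pictures are saved under pics/ and viewed, and the job is handed in when it is done.

```bash
mkdir -p pics
python3 - <<'E'
from workcell import arm,cams
import cv2
print(arm.get_state())
for n in("scene","top","wrist"):
    d=cams.get_image(n);cv2.imwrite(f"pics/{n}0.png",d["image"][:,:,::-1])
    print(n,{k:v for k,v in d.items() if k!="image"})
E
```

```text
{'clock': 0.0, 'joints': array([-1.22301096e+00,  4.23843768e-01,  1.63066377e+00, -2.96939140e-05,
        1.08859177e+00, -1.89807834e-02]), 'dq': array([-0.00043075,  0.00024481, -0.00055465, -0.00093254,  0.0005234 ,
       -0.00032716]), 'joint_efforts': array([-4.06301378e-04, -5.44633055e+01, -2.73667216e+01,  6.42993045e-02,
        2.26776511e-02, -9.77699688e-05]), 'eef_pos': array([ 0.22406502, -0.58316867,  0.40390996]), 'orientation': array([ 9.83230857e-01,  1.82363687e-01, -1.36262792e-04, -7.41015675e-04]), 'contact_force': array([0.19573362, 0.45201815, 0.37390008]), 'torque': array([ 0.00419617,  0.02136008, -0.02454334]), 'finger_gap': 0.0877666031565956}
scene {'fx': 433.34911383892285, 'fy': 433.34911383892285, 'cx': 256.29378083996164, 'cy': 193.91357314209836, 'R': array([[ 0.55213874,  0.83366436,  0.01210594],
       [ 0.63044215, -0.40795421, -0.66039083],
       [-0.54560563,  0.37225946, -0.75082447]]), 't': array([-0.31806195, -0.23749735,  1.75183335])}
top {'fx': 401.287369558871, 'fy': 401.287369558871, 'cx': 249.9924523523799, 'cy': 191.44924211975103, 'R': array([[ 1.03789419e-02, -9.99945778e-01, -8.47412616e-04],
       [-9.96505277e-01, -1.02729805e-02, -8.28957060e-02],
       [ 8.28825058e-02,  1.70482086e-03, -9.96557868e-01]]), 't': array([0.00755536, 0.58411957, 1.32242843])}
wrist {'fx': 297.3186396354542, 'fy': 297.3186396354542, 'cx': 252.57192104854218, 'cy': 191.08187421540697, 'mount': array([[-2.20782452e-04, -9.65854564e-01, -2.59084760e-01,
         7.05701335e-02],
       [ 9.99999940e-01, -1.44079620e-04, -3.15041613e-04,
        -3.64478398e-04],
       [ 2.66955546e-04, -2.59084814e-01,  9.65854538e-01,
         1.99003823e-02],
       [ 0.00000000e+00,  0.00000000e+00,  0.00000000e+00,
         1.00000000e+00]])}
```

View pics/scene0.png

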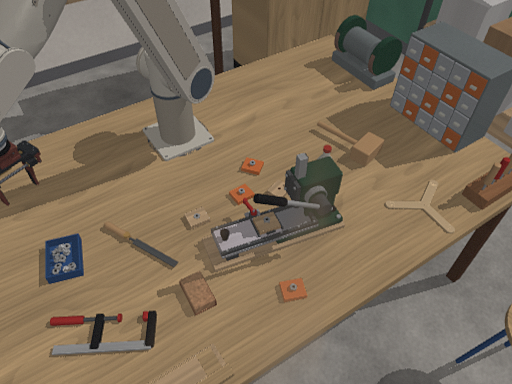

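View pics/top0.png

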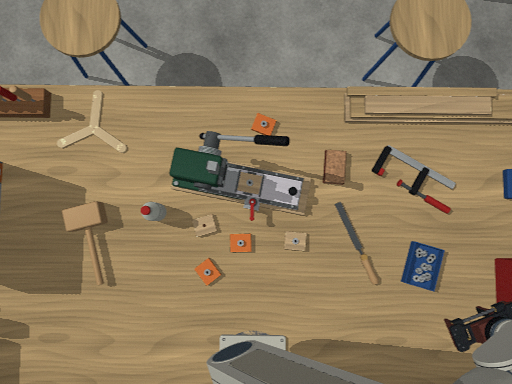

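View pics/wrist0.png

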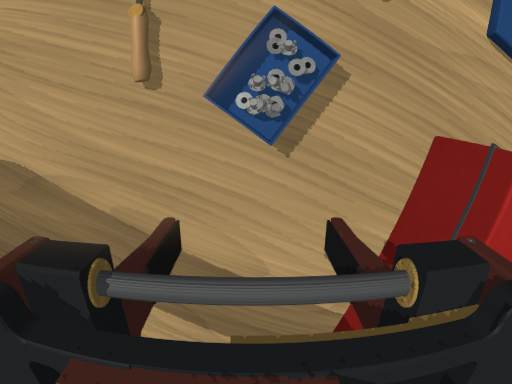

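Run:
```python
import cv2
a=cv2.imread("pics/top0.png")[115:225,155:355];cv2.imwrite("pics/topc.png",cv2.resize(a,None,fx=4,fy=4,interpolation=cv2.INTER_CUBIC))
a=cv2.imread("pics/scene0.png")[145:275,195:355];cv2.imwrite("pics/scc.png",cv2.resize(a,None,fx=4.5,fy=4.5,interpolation=cv2.INTER_CUBIC))
```

```text
(no output)
```

View pics/topc.png

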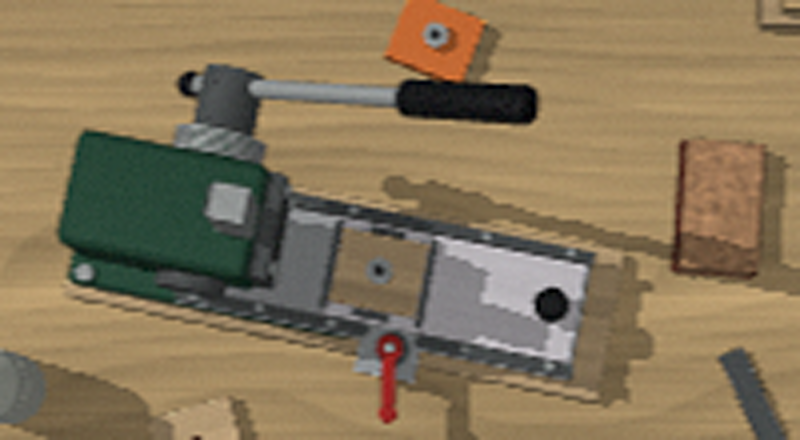

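View pics/scc.png

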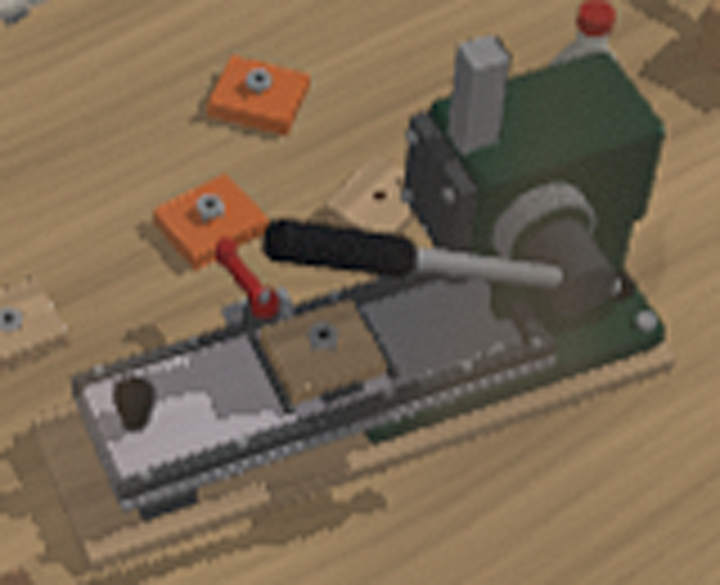

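```bash
cat > h.py <<'E'
import numpy as np, json
from scipy.spatial.transform import Rotation as Ro
from scipy.optimize import least_squares
C={}
def proj(d,X):
    c=np.asarray(d["R"])@X+d["t"]; return np.array([d["fx"]*c[0]/c[2]+d["cx"],d["fy"]*c[1]/c[2]+d["cy"]])
def P(p,q): # press mm -> world m
    c,s=np.cos(p[2]),np.sin(p[2]); q=np.array(q)/1000
    return np.array([p[0]+c*q[0]-s*q[1],p[1]+s*q[0]+c*q[1],q[2]])
E
python3 - <<'E'
from h import *
from workcell import cams
t,s=cams.get_image("top"),cams.get_image("scene")
T=[((552,305),(-90,0,105)),((379,269),(50,0,94)),((390,347),(30,58,82)),((228,203),(150,0,330)),((468,101),(10.4,-100,311))]
S=[((133,383),(-90,0,105)),((323,332),(50,0,94)),((265,298),(30,58,82)),((484,50),(150,0,330)),((340,248),(10.4,-100,311))]
tp=lambda u:(np.array(u)+.5)/4-.5+[155,115]
sp=lambda u:(np.array(u)+.5)/4.5-.5+[195,145]
def f(p): return np.concatenate([proj(t,P(p,q))-tp(u) for u,q in T]+[proj(s,P(p,q))-sp(u) for u,q in S])
r=least_squares(f,[.55,.05,1.5],loss="soft_l1");p=r.x
print(p,np.degrees(p[2]));print(f(p).reshape(-1,2).round(1))
for n,q in dict(knob=(-90,0,95),knobh=(10,0,95),piv=(30,58,74.5),grip=(10.4,-100,311),hinge=(180,-100,205),gripdown=(180-200*np.cos(.663),-100,82)).items(): print(n,P(p,q).round(4))
# cam tip from top at z 83
def back(d,uv,z):
    R=np.asarray(d["R"]);v=R.T@np.array([(uv[0]-d["cx"])/d["fx"],(uv[1]-d["cy"])/d["fy"],1]);o=-R.T@d["t"];return o+v*(z-o[2])/v[2]
print("tip",back(t,tp((388,413)),.083))
print("cork corners",[back(t,tp(u),.034).round(3) for u in((682,140),(765,145),(757,275),(673,270))])
print("file tip",[back(t,tp(u),.01).round(3) for u in((720,355),(745,345))])
print("orange by lever",[back(t,tp(u),.02).round(3) for u in((385,55),(465,82))])
E
```

```text
[ 0.59839471 -0.03354493  1.37759354] 78.93029564305671
[[ 0.3 -0.2]
 [ 0.1  0.3]
 [-0.2  0. ]
 [ 0.  -0.6]
 [-0.2  0.1]
 [-0.1  0.3]
 [ 0.   0.3]
 [-0.  -1.2]
 [-0.2 -0.1]
 [ 0.  -0.1]]
knob [ 0.5811 -0.1219  0.095 ]
knobh [ 0.6003 -0.0237  0.095 ]
piv [0.5472 0.007  0.0745]
grip [ 0.6985 -0.0425  0.311 ]
hinge [0.7311 0.1239 0.205 ]
gripdown [ 0.7008 -0.0308  0.082 ]
tip [0.49455312 0.00740806 0.083     ]
cork corners [array([ 0.727, -0.237,  0.034]), array([ 0.723, -0.307,  0.034]), array([ 0.613, -0.299,  0.034]), array([ 0.617, -0.229,  0.034])]
file tip [array([ 0.548, -0.273,  0.01 ]), array([ 0.556, -0.294,  0.01 ])]
orange by lever [array([0.8  , 0.013, 0.02 ]), array([ 0.778, -0.056,  0.02 ])]
```

```bash
cat >> h.py <<'E'
PR=[0.5984,-0.03354,1.3776]
def where(tips=.182,gz=None):
    from workcell import arm
    s=arm.get_state();R=Ro.from_quat(s["orientation"]).as_matrix()
    t=s["eef_pos"]+R@[0,0,tips]
    d=t-[PR[0],PR[1],0];c,n=np.cos(PR[2]),np.sin(PR[2])
    q=np.array([c*d[0]+n*d[1],-n*d[0]+c*d[1],d[2]])*1000
    Rp=Ro.from_euler("z",-PR[2]).as_matrix()@R
    print("t%.2f"%s["clock"],"tips press mm",q.round(1),"toolx in press deg %.1f"%np.degrees(np.arctan2(Rp[1,0],Rp[0,0])),"tilt",Rp[:,2].round(3),
      "F press",(Ro.from_euler("z",-PR[2]).apply(s["contact_force"])).round(1),"gap %.1f"%(1e3*s["finger_gap"]),"q",s["joints"].round(2))
    return q,Rp
def to(target,tips=.182):
    q,Rp=where(tips);print("tool shift to target",(Rp.T@(np.array(target)-q)).round(1))
if __name__=="__main__":
    import sys
    a=[float(v) for v in sys.argv[1:]]
    to(a[:3]) if len(a)==3 else where()
E
python3 -m handwheel '[[[32.5,-17.5,0,0,0,0,0],[32.5,-17.5,0,0,0,0,0],[32.5,-17.5,0,0,0,0,0],[32.5,-17.5,0,0,0,0,0],[32.5,-17.5,0,0,0,0,0],[32.5,-17.5,0,0,0,0,0],[32.5,-17.5,0,0,0,0,0],[32.5,-17.5,0,0,0,0,0],[32.5,-17.5,0,0,0,0,0],[32.5,-17.5,0,0,0,0,0],[32.5,-17.5,0,0,0,0,0],[32.5,-17.5,0,0,0,0,0]]]'
python3 -m handwheel '[[[0,0,0,0,0,-6.5,0],[0,0,0,0,0,-6.5,0],[0,0,0,0,0,-6.5,0],[0,0,0,0,0,-6.5,0],[0,0,0,0,0,-6.5,0],[0,0,0,0,0,-6.5,0],[0,0,0,0,0,-6.5,0],[0,0,0,0,0,-6.5,0],[0,0,0,0,0,-5.9,0],[0,0,0,0,0,0,0],[0,0,0,0,0,0,0]]]'
python3 h.py -150 0 120
```

```text
clock: 1.25
eef_pos: [0.5138, -0.2459, 0.4048]
orientation: [0.983, 0.182, 0.0, 0.0]
contact_force: [0.4, -0.0, -0.9]
finger_gap: 0.0112
clock: 2.17
eef_pos: [0.5129, -0.2475, 0.4046]
orientation: [0.773, 0.634, -0.0, -0.0]
contact_force: [0.4, 0.4, -0.4]
finger_gap: 0.0006
t2.17 tips press mm [-226.4   42.9  222.6] toolx in press deg -0.2 tilt [ 0.  0. -1.] F press [ 0.5 -0.3 -0.4] gap 0.6 q [-0.47  0.34  1.75  0.    1.04 -0.27]
tool shift to target [ 76.5  42.6 102.6]
```

```bash
python3 -m handwheel '[[[25.5,14.2,20,0,0,0.05,0],[25.5,14.2,20,0,0,0,0],[25.5,14.2,20,0,0,0,0],[0,0,30,0,0,0,0],[0,0,30,0,0,0,0],[0,0,24,0,0,0,0],[0,0,0,0,0,0,0]]]'
python3 h.py -124 0 78
python3 - <<'E'
from workcell import arm,cams
import cv2
for n in("wrist","top"):
    a=cams.get_image(n)["image"][:,:,::-1]
    if n=="top": a=cv2.resize(a[115:225,155:355],None,fx=4,fy=4)
    cv2.imwrite(f"pics/{n}1.png",a)
E
```

```text
clock: 2.75
eef_pos: [0.5677, -0.1798, 0.256]
orientation: [0.773, 0.634, -0.002, -0.003]
contact_force: [-1.3, -0.2, -0.4]
finger_gap: 0.0004
t2.75 tips press mm [-149.2    3.5   74. ] toolx in press deg -0.2 tilt [ 0.001  0.008 -1.   ] F press [-0.4  1.3 -0.4] gap 0.4 q [-0.33  0.58  1.78 -0.    0.79 -0.13]
tool shift to target [25.2  3.4 -4. ]
```

View pics/wrist1.png

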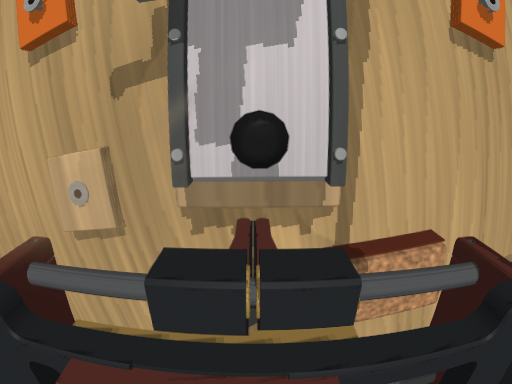

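```bash
python3 -m handwheel '[[[10,3.4,-2,0,0,0,0],[12,0,-1,0,0,0,0],[11,0,0,0,0,0,0],[11,0,0,0,0,0,0],[11,0,0,0,0,0,0],[11,0,0,0,0,0,0],[11,0,0,0,0,0,0],[11,0,0,0,0,0,0],[11,0,0,0,0,0,0],[11,0,0,0,0,0,0],[9,0,0,0,0,0,0],[0,0,0,0,0,0,0]]]'
python3 h.py -14 0 78
```

```text
clock: 3.85
eef_pos: [0.5958, -0.0626, 0.2634]
orientation: [0.772, 0.636, -0.0, -0.001]
contact_force: [-0.4, -0.5, 0.2]
finger_gap: 0.0006
t3.85 tips press mm [-28.9  -2.9  81.4] toolx in press deg 0.0 tilt [ 0.001  0.001 -1.   ] F press [-0.5  0.3  0.2] gap 0.6 q [-0.12  0.57  1.77  0.    0.8   0.07]
tool shift to target [14.9 -2.9  3.4]
```

```bash
python3 -m handwheel '[[[5,-1,1.5,0,0,0,0],[5,-1,1.5,0,0,0,0],[4,-0.5,0,0,0,0,0],[3,0,0,0,0,0,0]]]'
python3 h.py; python3 -m handwheel '[[[3,0,0,0,0,0,0],[0,0,0,0,0,0,0]]]'
python3 h.py
python3 - <<'E'
from workcell import arm,cams
import cv2
for n in("wrist","top"):
    a=cams.get_image(n)["image"][:,:,::-1]
    if n=="top": a=cv2.resize(a[115:225,155:355],None,fx=4,fy=4)
    cv2.imwrite(f"pics/{n}2.png",a)
E
```

```text
clock: 4.18
eef_pos: [0.5962, -0.048, 0.2603]
orientation: [0.772, 0.636, -0.001, 0.0]
contact_force: [-3.1, -22.1, -0.1]
finger_gap: 0.0005
t4.18 tips press mm [-15.   -0.5  78.3] toolx in press deg -0.0 tilt [-0.002  0.001 -1.   ] F press [-22.3  -1.2  -0.1] gap 0.5 q [-0.1   0.58  1.77 -0.    0.79  0.1 ]
clock: 4.35
eef_pos: [0.5965, -0.0473, 0.2604]
orientation: [0.772, 0.636, -0.003, 0.001]
contact_force: [-3.4, -23.9, 0.9]
finger_gap: 0.0001
t4.35 tips press mm [-15.   -0.5  78.4] toolx in press deg 0.0 tilt [-0.006  0.001 -1.   ] F press [-24.1  -1.2   0.9] gap 0.1 q [-0.1   0.58  1.77 -0.01  0.79  0.1 ]
```

View pics/wrist2.png

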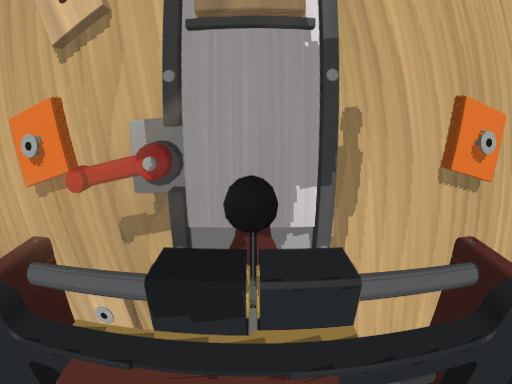

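View pics/top2.png

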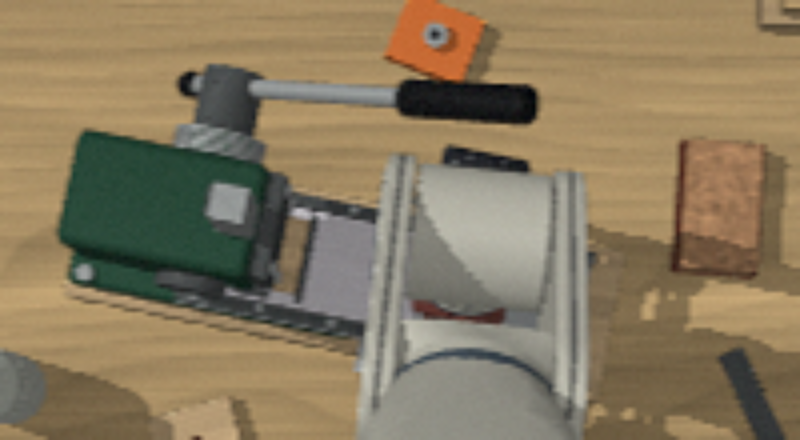

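```bash
python3 -m handwheel '[[[-8,0,0,0,0,0,0],[-8,0,0,0,0,0,0],[0,0,-35,0,0,0,0],[0,0,-35,0,0,0,0],[20,-30,0,0,0,0,0],[20,-30,0,0,0,0,0],[20,-30,0,0,0,0,0],[16,-25,0,0,0,0,0],[0,0,0,0,0,0,0],[0,0,0,0,0,0,0]]]'
python3 h.py 46 115 69
python3 - <<'E'
from workcell import arm,cams
import cv2
for n in("wrist","scene"):
    a=cams.get_image(n)["image"][:,:,::-1]
    if n=="scene": a=cv2.resize(a[145:275,195:355],None,fx=4.5,fy=4.5)
    cv2.imwrite(f"pics/{n}3.png",a)
E
```

```text
clock: 5.28
eef_pos: [0.4952, 0.0374, 0.3309]
orientation: [0.772, 0.636, 0.0, -0.0]
contact_force: [-0.2, -0.3, 1.5]
finger_gap: 0.0006
t5.28 tips press mm [ 49.9 115.  148.9] toolx in press deg 0.0 tilt [ 0.  0. -1.] F press [-0.4  0.2  1.5] gap 0.6 q [0.05 0.34 1.97 0.   0.83 0.24]
tool shift to target [-3.9 -0.  79.9]
```

View pics/wrist3.png

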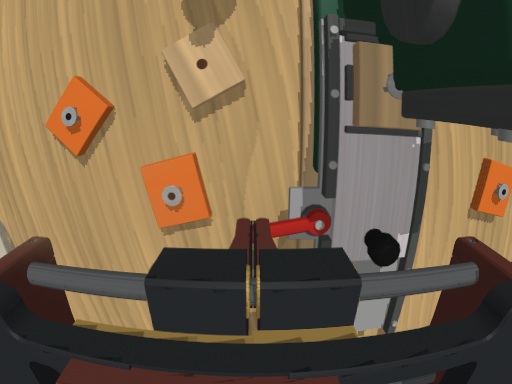

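```bash
python3 -m handwheel '[[[0,0,30,0,0,0,0],[0,0,30,0,0,0,0],[0,0,19,0,0,0,0],[0,0,0,0,0,0,0],[0,0,0,0,0,0,0]]]'
python3 h.py
python3 -m handwheel '[[[-6.1,-1.8,0,0,0,-6,0],[-6.1,-1.8,0,0,0,-6,0],[-6.1,-1.8,0,0,0,-6,0],[-6.1,-1.8,0,0,0,-6,0],[-6.1,-1.8,0,0,0,-6,0],[-6.1,-1.8,0,0,0,-6,0],[-6.1,-1.8,0,0,0,-6,0],[-6.1,-1.8,0,0,0,-6,0],[0,0,0,0,0,0,0]]]'
python3 h.py
```

```text
clock: 5.8
eef_pos: [0.4965, 0.0359, 0.2509]
orientation: [0.773, 0.635, -0.001, -0.001]
contact_force: [1.3, 1.1, 0.4]
finger_gap: 0.0004
t5.80 tips press mm [ 48.5 113.7  68.9] toolx in press deg -0.1 tilt [-0.     0.002 -1.   ] F press [ 1.3 -1.1  0.4] gap 0.4 q [0.05 0.49 2.   0.   0.66 0.24]
clock: 6.55
eef_pos: [0.4917, -0.0134, 0.2533]
orientation: [0.446, 0.895, 0.001, 0.002]
contact_force: [-0.0, 0.6, -1.3]
finger_gap: 0.0007
t6.55 tips press mm [ -0.6 108.   71.3] toolx in press deg 48.1 tilt [ 0.001 -0.003 -1.   ] F press [ 0.6  0.1 -1.3] gap 0.7 q [-0.05  0.48  2.01  0.    0.65 -0.7 ]
```

```bash
python3 -m handwheel '[[[-6.1,-1.8,0.3,0,0,-6,0],[-6.1,-1.8,0.3,0,0,-6,0],[-6.1,-1.8,0.3,0,0,-6,0],[-6.1,-1.8,0.3,0,0,-6,0],[-6.1,-1.8,0.3,0,0,-6,0],[0,0,0,0,0,0,0]]]'
python3 h.py
python3 - <<'E'
from workcell import arm,cams
import cv2
for n in("wrist",):
    a=cams.get_image(n)["image"][:,:,::-1]
    cv2.imwrite(f"pics/{n}4.png",a)
E
```

```text
clock: 7.05
eef_pos: [0.5081, -0.0396, 0.2513]
orientation: [0.201, 0.98, 0.0, 0.001]
contact_force: [0.0, 0.2, 1.0]
finger_gap: 0.0007
t7.05 tips press mm [-23.2  87.2  69.3] toolx in press deg 77.9 tilt [ 0.    -0.002 -1.   ] F press [0.2 0.  1. ] gap 0.7 q [-0.1   0.5   1.97 -0.    0.67 -1.27]
```

View pics/wrist4.png

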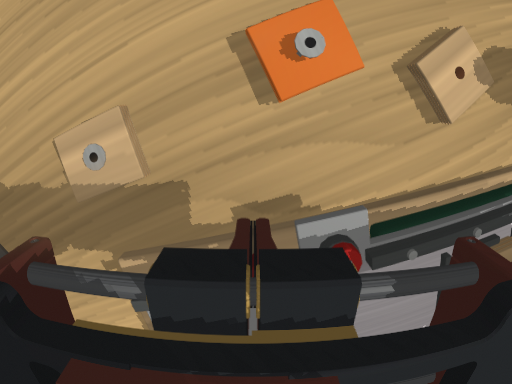

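```bash
python3 -m handwheel '[[[-6.1,-1.8,0,0,0,-6,0],[-6.1,-1.8,0,0,0,-6,0],[-3,0,0,0,0,0,0],[-2,0,0,0,0,0,0],[0,0,0,0,0,0,0]]]'
python3 h.py
python3 -m handwheel '[[[-3,0,0,0,0,0,0],[0,0,0,0,0,0,0]]]'
python3 h.py
```

```text
clock: 7.52
eef_pos: [0.519, -0.0468, 0.2499]
orientation: [0.1, 0.995, 0.0, -0.005]
contact_force: [-14.6, 3.5, 10.7]
finger_gap: 0.0003
t7.52 tips press mm [-28.4  77.3  67.9] toolx in press deg 89.6 tilt [-0.001  0.011 -1.   ] F press [ 0.6 15.  10.7] gap 0.3 q [-0.11  0.51  1.95  0.    0.69 -1.48]
clock: 7.68
eef_pos: [0.5201, -0.0471, 0.2494]
orientation: [0.1, 0.995, 0.0, -0.008]
contact_force: [-21.1, 4.8, 13.8]
finger_gap: 0.0006
t7.68 tips press mm [-28.5  77.2  67.5] toolx in press deg 89.6 tilt [-0.001  0.016 -1.   ] F press [ 0.6 21.6 13.8] gap 0.6 q [-0.11  0.52  1.94  0.    0.7  -1.48]
```

```bash
python3 -m handwheel '[[[8,0,0,0,0,0,0],[8,0,0,0,0,0,0],[0,0,-35,0,0,0,0],[0,0,-35,0,0,6.5,0],[0,0,-35,0,0,6.5,0],[0,0,-35,0,0,6.5,0],[0,0,-35,0,0,6.5,0],[0,0,-35,0,0,6.5,0],[0,0,-35,0,0,6.5,0],[0,0,-35,0,0,6.5,0],[0,0,0,0,0,6.5,0],[0,0,0,0,0,6.5,0]]]'
python3 -m handwheel '[[[0,0,0,0,0,6.5,50],[0,0,0,0,0,6.5,50],[0,0,0,0,0,6.5,70],[0,0,0,0,0,6.5,70],[0,0,0,0,0,5,70],[0,0,0,0,0,0,70]]]'
python3 h.py 10.4 -100 345
python3 - <<'E'
from workcell import arm,cams
import cv2
for n in("wrist","top","scene"):
    a=cams.get_image(n)["image"][:,:,::-1]
    if n=="top": a=cv2.resize(a[115:225,155:355],None,fx=4,fy=4)
    if n=="scene": a=cv2.resize(a[145:275,195:355],None,fx=4.5,fy=4.5)
    cv2.imwrite(f"pics/{n}5.png",a)
E
```

```text
clock: 8.68
eef_pos: [0.5096, -0.045, 0.5337]
orientation: [0.575, 0.818, 0.002, 0.003]
contact_force: [-0.5, 0.5, -0.7]
finger_gap: 0.0007
clock: 9.18
eef_pos: [0.5094, -0.045, 0.5307]
orientation: [0.772, 0.636, 0.001, 0.001]
contact_force: [0.4, -0.7, -0.4]
finger_gap: 0.037
t9.18 tips press mm [-28.3  84.9 348.7] toolx in press deg 0.1 tilt [-0.    -0.002 -1.   ] F press [-0.6 -0.5 -0.4] gap 37.0 q [-0.11  0.12  1.74 -0.    1.28  0.08]
tool shift to target [ 38.5 184.9   4. ]
```

View pics/wrist5.png

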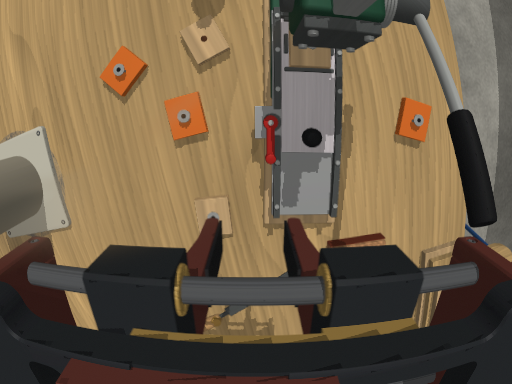

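View pics/scene5.png

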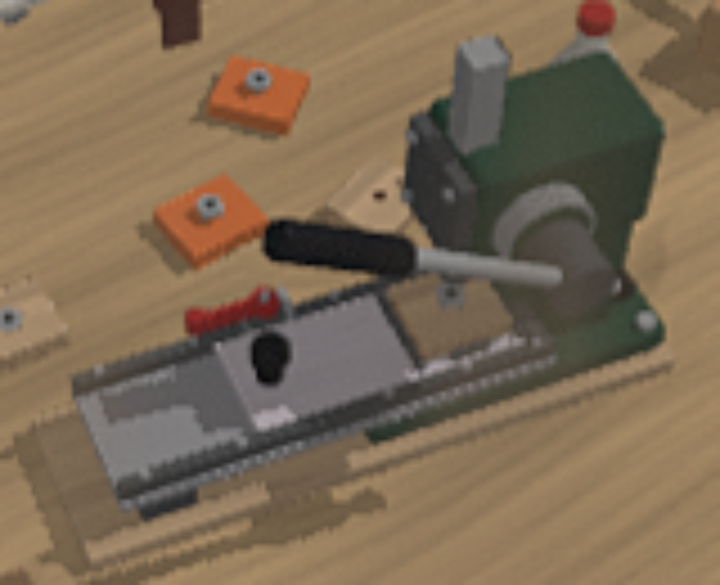

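View pics/top5.png

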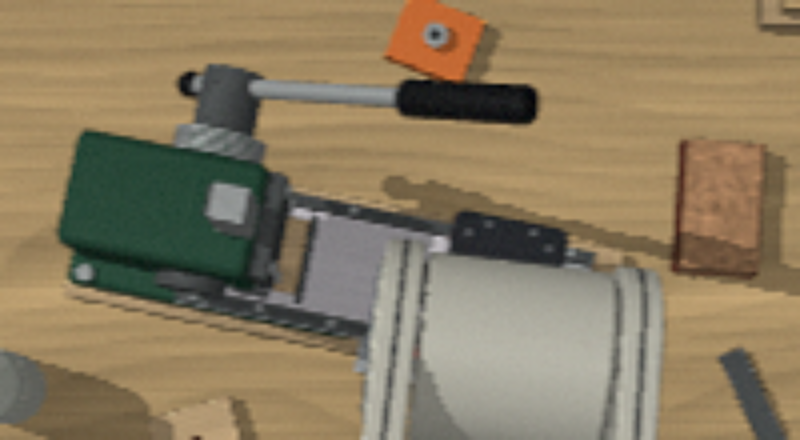

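```bash
python3 -m handwheel '[[[19,0,-6,0,0,0,80],[19.5,30,-6,0,0,0,80],[0,35,0,0,0,0,80],[0,35,0,0,0,0,80],[0,35,0,0,0,0,80],[0,35,0,0,0,0,80],[0,15,0,0,0,0,80],[0,0,0,0,0,0,80],[0,0,0,0,0,0,80]]]'
python3 h.py 10.4 -100 292
python3 - <<'E'
from workcell import arm,cams
import cv2
a=cams.get_image("wrist")["image"][:,:,::-1]
cv2.imwrite("pics/wrist6.png",a)
a=0.5585
for i in range(20):
    import math
    b=a-math.radians(3.5)
    print(round(-200*(math.cos(b)-math.cos(a)),1),round(-200*(math.sin(b)-math.sin(a)),1),end=" | ");a=b
E
```

```text
clock: 10.08
eef_pos: [0.6986, -0.0414, 0.5412]
orientation: [0.769, 0.639, -0.001, -0.001]
contact_force: [0.2, 0.3, -0.2]
finger_gap: 0.0699
t10.08 tips press mm [ 11.5 -99.6 359.2] toolx in press deg 0.5 tilt [-0.     0.001 -1.   ] F press [ 0.3 -0.2 -0.2] gap 69.9 q [-0.08  0.43  1.31 -0.    1.41  0.11]
tool shift to target [-1.1  0.5 67.2]
-6.2 10.6 | -5.5 10.9 | -4.8 11.2 | -4.1 11.5 | -3.4 11.7 | -2.7 11.9 | -2.0 12.1 | -1.2 12.2 | -0.5 12.2 | 0.3 12.2 | 1.0 12.2 | 1.8 12.1 | 2.5 12.0 | 3.2 11.8 | 3.9 11.6 | 4.6 11.3 | 5.3 11.0 | 6.0 10.7 | 6.6 10.3 | 7.2 9.9 |
```

View pics/wrist6.png

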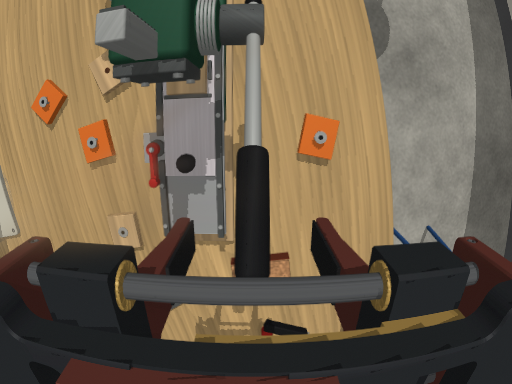

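Aligned: the grip (column ~252) is centred between the open fingers. Descend and close.

```bash
python3 -m handwheel '[[[-1,0.4,25,0,0,0.4,80],[0,0,25,0,0,0,80],[0,0,17,0,0,0,80],[0,0,0,0,0,0,80],[0,0,0,0,0,0,10],[0,0,0,0,0,0,10],[0,0,0,0,0,0,10],[0,0,0,0,0,0,10],[0,0,0,0,0,0,10],[0,0,0,0,0,0,10],[0,0,0,0,0,0,10]]]'
python3 h.py
```

```text
clock: 11.05
eef_pos: [0.6986, -0.0424, 0.4755]
orientation: [0.772, 0.636, 0.0, 0.0]
contact_force: [-7.6, 0.7, 1.7]
finger_gap: 0.027
t11.05 tips press mm [  10.5 -100.1  293.5] toolx in press deg 0.0 tilt [ 0. -0. -1.] F press [-0.8  7.6  1.7] gap 27.0 q [-0.08  0.47  1.38  0.    1.29  0.11]
```

```bash
python3 -m handwheel '[[[0,-0.6,0,0,0,0,10],[-3,0,5.3,0,0,0,10],[-3.1,0,5.3,0,0,0,10],[-5.5,0,10.9,0,0,0,10],[-4.8,0,11.2,0,0,0,10],[-4.1,0,11.5,0,0,0,10],[-3.4,0,11.7,0,0,0,10],[-2.7,0,11.9,0,0,0,10],[-2,0,12.1,0,0,0,10],[0,0,0,0,0,0,10]]]'
python3 h.py -12.2 -100 203.8
```

```text
clock: 11.88
eef_pos: [0.6924, -0.0713, 0.394]
orientation: [0.772, 0.636, -0.0, 0.0]
contact_force: [-2.4, -1.8, 6.6]
finger_gap: 0.0256
t11.88 tips press mm [-19.2 -99.5 212. ] toolx in press deg 0.0 tilt [-0.001  0.    -1.   ] F press [-2.3  2.   6.6] gap 25.6 q [-0.12  0.54  1.47 -0.    1.14  0.07]
tool shift to target [7.  0.5 8.2]
```

```bash
python3 -m handwheel '[[[-0.5,0,12.2,0,0,0,10],[-0.5,0,12.2,0,0,0,10],[0.3,0,12.2,0,0,0,10],[1,0,12.2,0,0,0,10],[1.8,0,12.1,0,0,0,10],[2.5,0,12,0,0,0,10],[3.2,0,11.8,0,0,0,10],[0,0,0,0,0,0,10]]]'
python3 h.py -11.4 -100 127.3
```

```text
clock: 12.55
eef_pos: [0.6941, -0.063, 0.3096]
orientation: [0.772, 0.636, -0.001, 0.0]
contact_force: [-2.3, -5.2, 5.8]
finger_gap: 0.0251
t12.55 tips press mm [-10.7 -99.5 127.6] toolx in press deg 0.1 tilt [-0.001  0.    -1.   ] F press [-5.5  1.2  5.8] gap 25.1 q [-0.11  0.63  1.52 -0.    0.99  0.09]
tool shift to target [-0.7  0.5  0.3]
```

```bash
python3 -m handwheel '[[[3.9,0,11.6,0,0,0,10],[4.6,0,11.3,0,0,0,10],[5.3,0,11,0,0,0,10],[6,0,10.7,0,0,0,10],[6.6,0,10.3,0,0,0,10],[7,0,9.6,0,0,0,10],[0,0,0,0,0,0,10]]]'
python3 h.py 22.4 -100 63
```

```text
clock: 13.13
eef_pos: [0.7004, -0.0301, 0.2464]
orientation: [0.772, 0.636, -0.001, 0.0]
contact_force: [-6.2, -7.8, 10.8]
finger_gap: 0.0252
t13.13 tips press mm [ 22.7 -99.3  64.4] toolx in press deg 0.1 tilt [-0.002  0.001 -1.   ] F press [-8.9  4.6 10.8] gap 25.2 q [-0.06  0.72  1.53 -0.    0.9   0.13]
tool shift to target [-0.3  0.7  1.4]
```

```bash
python3 -m handwheel '[[[1.3,0,1.6,0,0,0,10],[1.3,0,1.6,0,0,0,10],[0,0,0,0,0,0,10]]]'
python3 h.py; python3 -m handwheel '[[[1.9,0,2.4,0,0,0,10],[0,0,0,0,0,0,10],[0,0,0,0,0,0,10]]]'
python3 h.py
python3 - <<'E'
from workcell import arm,cams
import cv2
for n in("wrist","scene"):
    a=cams.get_image(n)["image"][:,:,::-1]
    if n=="scene": a=cv2.resize(a[145:275,195:355],None,fx=4.5,fy=4.5)
    cv2.imwrite(f"pics/{n}7.png",a)
E
```

```text
clock: 13.38
eef_pos: [0.7007, -0.0286, 0.2445]
orientation: [0.772, 0.636, -0.001, 0.0]
contact_force: [-8.2, -8.2, 12.4]
finger_gap: 0.0255
t13.38 tips press mm [ 24.1 -99.3  62.5] toolx in press deg 0.1 tilt [-0.002  0.001 -1.   ] F press [-9.6  6.5 12.4] gap 25.5 q [-0.06  0.72  1.53 -0.    0.9   0.14]
clock: 13.63
eef_pos: [0.701, -0.0269, 0.2423]
orientation: [0.772, 0.636, -0.001, 0.0]
contact_force: [-6.8, -7.7, 12.0]
finger_gap: 0.0255
t13.63 tips press mm [ 25.9 -99.3  60.3] toolx in press deg 0.0 tilt [-0.002  0.001 -1.   ] F press [-8.8  5.2 12. ] gap 25.5 q [-0.05  0.72  1.53 -0.    0.89  0.14]
```

View pics/wrist7.png

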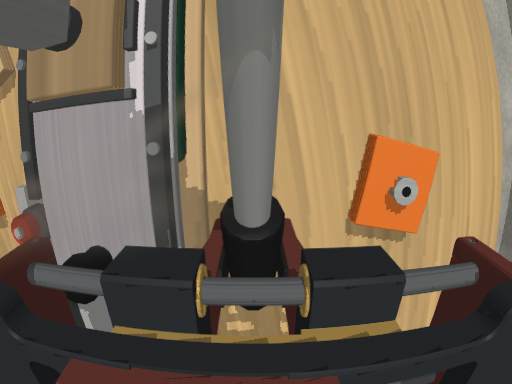

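View pics/scene7.png

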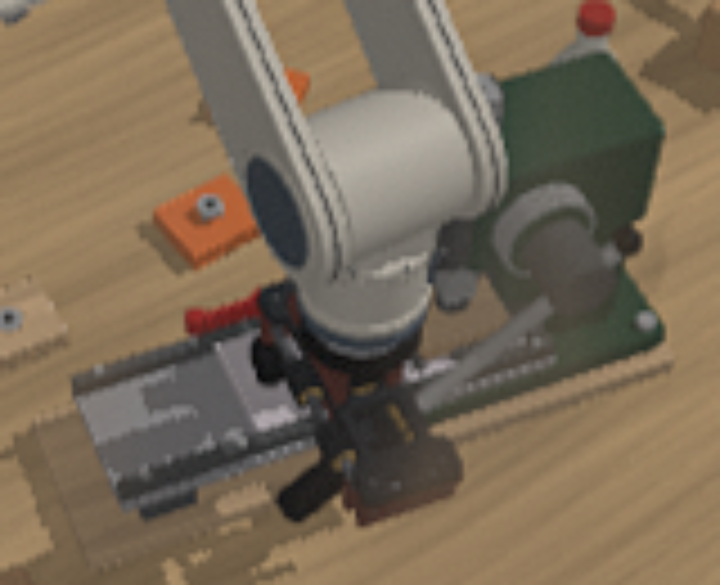

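```bash
python3 -m handwheel '[[[1.9,0,2.4,0,0,0,10],[0,0,0,0,0,0,10]]]'
python3 h.py; python3 -m handwheel '[[[1.9,0,2.4,0,0,0,10],[0,0,0,0,0,0,10]]]'
python3 h.py
```

```text
clock: 13.9
eef_pos: [0.7014, -0.025, 0.2401]
orientation: [0.772, 0.636, -0.001, 0.0]
contact_force: [-9.3, -9.8, 15.5]
finger_gap: 0.0257
t13.90 tips press mm [ 27.7 -99.3  58.1] toolx in press deg 0.0 tilt [-0.002  0.001 -1.   ] F press [-11.4   7.2  15.5] gap 25.7 q [-0.05  0.73  1.53 -0.    0.89  0.14]
clock: 14.07
eef_pos: [0.7017, -0.0237, 0.2389]
orientation: [0.772, 0.636, -0.002, 0.001]
contact_force: [-11.7, -10.6, 22.3]
finger_gap: 0.0255
t14.07 tips press mm [ 28.9 -99.3  56.9] toolx in press deg 0.1 tilt [-0.003  0.001 -1.   ] F press [-12.7   9.5  22.3] gap 25.5 q [-0.05  0.73  1.52 -0.    0.89  0.14]
```

```bash
python3 -m handwheel '[[[1.9,0,2.4,0,0,0,10],[0,0,0,0,0,0,10]]]'
python3 - <<'E'
from h import *
from workcell import arm,cams
import cv2
where()
s=arm.get_state();d=cams.get_image("wrist");cv2.imwrite("pics/wrist8.png",cv2.resize(d["image"][150:330,170:340,::-1],None,fx=3.5,fy=3.5,interpolation=cv2.INTER_CUBIC))
R=Ro.from_quat(s["orientation"]).as_matrix();M=np.linalg.inv(d["mount"])
def wp(X):
    c=M[:3,:3]@(R.T@(X-s["eef_pos"]))+M[:3,3];r=np.hypot(c[0],c[1]);a=np.arctan2(r,c[2])
    return np.array([d["cx"],d["cy"]])+d["fx"]*a*c[:2]/r
for th in(1.1,1.16,1.22,1.26):
    a=.5585-th
    o=[]
    for L,h in((150,0),(150,13),(250,0),(250,13)):
        q=(180-L*np.cos(a)+h*np.sin(a),-100,205+L*np.sin(a)+h*np.cos(a));o.append(((wp(P(PR,q))-[170,150])*3.5).round(0))
    print(th,o)
s3=cams.get_image("top");cv2.imwrite("pics/top8.png",cv2.resize(s3["image"][115:225,155:355,::-1],None,fx=4,fy=4))
E
```

```text
clock: 14.23
eef_pos: [0.702, -0.0221, 0.2376]
orientation: [0.772, 0.636, -0.002, 0.001]
contact_force: [-15.8, -11.8, 29.3]
finger_gap: 0.0253
t14.23 tips press mm [ 30.5 -99.3  55.6] toolx in press deg 0.1 tilt [-0.004  0.001 -1.   ] F press [-14.6  13.3  29.3] gap 25.3 q [-0.05  0.73  1.52 -0.    0.89  0.15]
1.1 [array([300., 402.]), array([301., 523.]), array([295., 666.]), array([295., 733.])]
1.16 [array([300., 325.]), array([301., 440.]), array([295., 590.]), array([295., 656.])]
1.22 [array([300., 251.]), array([300., 361.]), array([295., 516.]), array([295., 580.])]
1.26 [array([299., 204.]), array([300., 310.]), array([295., 467.]), array([295., 531.])]
```

View pics/wrist8.png

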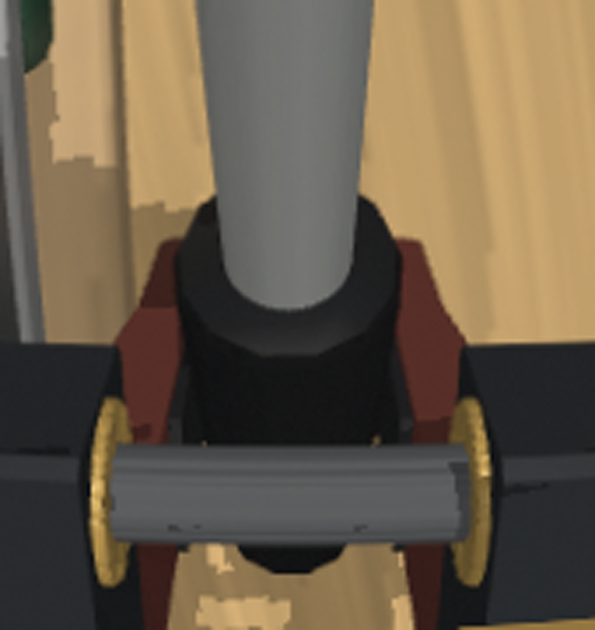

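View pics/top8.png

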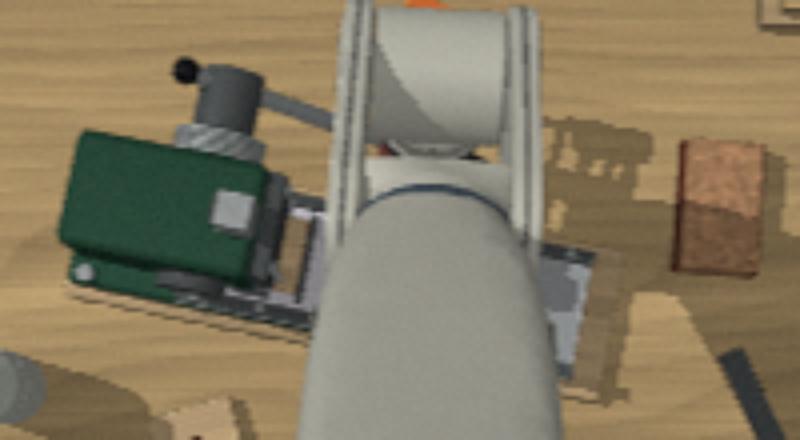

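```bash
python3 -m handwheel '[[[-5.1,0,-6.4,0,0,0,10],[-5.1,0,-6.4,0,0,0,10],[-3.5,0,-4.8,0,0,0,10],[-3.5,0,-4.8,0,0,0,10],[-3.3,0,-5.1,0,0,0,10],[-3.3,0,-5.2,0,0,0,10],[-3,0,-5.3,0,0,0,10],[-3,0,-5.4,0,0,0,10],[-2.7,0,-5.5,0,0,0,10],[-2.6,0,-5.5,0,0,0,10],[-2.3,0,-5.6,0,0,0,10],[-2.3,0,-5.7,0,0,0,10]]]'
python3 h.py
python3 -m handwheel '[[[-2,0,-5.8,0,0,0,10],[-1.9,0,-5.8,0,0,0,10],[-1.6,0,-5.9,0,0,0,10],[-1.6,0,-5.9,0,0,0,10],[-1.3,0,-6,0,0,0,10],[-1.2,0,-6,0,0,0,10],[-0.9,0,-6,0,0,0,10],[-0.9,0,-6.1,0,0,0,10],[-0.5,0,-6.1,0,0,0,10],[-0.5,0,-6.1,0,0,0,10],[-0.2,0,-6.1,0,0,0,10],[-0.1,0,-6.1,0,0,0,10]]]'
python3 h.py
```

```text
clock: 15.33
eef_pos: [0.6951, -0.057, 0.3011]
orientation: [0.772, 0.636, 0.001, -0.001]
contact_force: [-2.7, 11.0, 8.9]
finger_gap: 0.0255
t15.33 tips press mm [ -3.9 -99.5 119.1] toolx in press deg 0.1 tilt [ 0.003 -0.    -1.   ] F press [10.3  4.7  8.9] gap 25.5 q [-0.1   0.64  1.52  0.    0.98  0.09]
clock: 16.33
eef_pos: [0.6928, -0.0687, 0.3725]
orientation: [0.772, 0.636, 0.002, -0.001]
contact_force: [0.1, 14.6, 3.0]
finger_gap: 0.0252
t16.33 tips press mm [-15.5 -99.5 190.5] toolx in press deg 0.1 tilt [ 0.005 -0.001 -1.   ] F press [14.4  2.7  3. ] gap 25.2 q [-0.12  0.56  1.48  0.01  1.1   0.07]
```

```bash
python3 -m handwheel '[[[0.8,0,-6.1,0,0,0,10],[0.8,0,-6.1,0,0,0,10],[1,0,-6.1,0,0,0,10],[1,0,-6,0,0,0,10],[1.3,0,-6,0,0,0,10],[1.4,0,-5.9,0,0,0,10],[1.7,0,-5.9,0,0,0,10],[1.8,0,-5.8,0,0,0,10],[2,0,-5.7,0,0,0,10],[2.1,0,-5.6,0,0,0,10],[2.4,0,-5.6,0,0,0,10],[0,0,0,0,0,0,10]]]'
python3 - <<'E'
from h import *
from workcell import arm,cams
import cv2
where()
s=arm.get_state();d=cams.get_image("wrist");cv2.imwrite("pics/wrist9.png",d["image"][:,:,::-1])
R=Ro.from_quat(s["orientation"]).as_matrix();M=np.linalg.inv(d["mount"])
def wp(X):
    c=M[:3,:3]@(R.T@(X-s["eef_pos"]))+M[:3,3];r=np.hypot(c[0],c[1]);a=np.arctan2(r,c[2])
    return np.array([d["cx"],d["cy"]])+d["fx"]*a*c[:2]/r
for th in(0,.05,0.1,.15,.2):
    a=.5585-th
    print(th,[wp(P(PR,(180-150*np.cos(a)+h*np.sin(a),-100,205+150*np.sin(a)+h*np.cos(a)))).round(0) for h in(0,13)])
E
```

```text
clock: 17.33
eef_pos: [0.6957, -0.0531, 0.4374]
orientation: [0.771, 0.636, 0.002, -0.001]
contact_force: [0.3, 7.7, 0.0]
finger_gap: 0.0254
t17.33 tips press mm [ 1.000e-01 -9.940e+01  2.554e+02] toolx in press deg 0.1 tilt [ 0.004 -0.001 -1.   ] F press [7.6 1.2 0. ] gap 25.4 q [-0.09  0.5   1.43  0.    1.21  0.1 ]
0 [array([255., 154.]), array([255., 141.])]
0.05 [array([255., 160.]), array([255., 149.])]
0.1 [array([255., 165.]), array([255., 157.])]
0.15 [array([255., 168.]), array([255., 162.])]
0.2 [array([255., 171.]), array([255., 167.])]
```

View pics/wrist9.png

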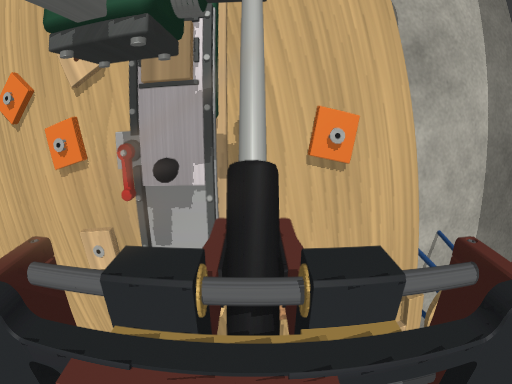

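```bash
python3 -m handwheel '[[[2.4,0,-5,0,0,0,10],[2.5,0,-5,0,0,0,10],[2.5,0,-5,0,0,0,10],[2.2,0,-4,0,0,0,10],[1.7,0,-3,0,0,0,10],[0,0,0,0,0,0,10]]]'
python3 h.py
python3 -m handwheel '[[[1.7,0,-3,0,0,0,10],[1.7,0,-3,0,0,0,10],[1.7,0,-3,0,0,0,10],[0,0,0,0,0,0,10]]]'
python3 h.py
```

```text
clock: 17.88
eef_pos: [0.6978, -0.0436, 0.4555]
orientation: [0.772, 0.636, -0.0, -0.001]
contact_force: [5.9, 1.5, -12.7]
finger_gap: 0.0257
t17.88 tips press mm [  9.3 -99.2 273.5] toolx in press deg 0.1 tilt [ 0.     0.002 -1.   ] F press [  2.6  -5.5 -12.7] gap 25.7 q [-0.08  0.49  1.4   0.    1.25  0.11]
clock: 18.22
eef_pos: [0.6988, -0.0413, 0.4583]
orientation: [0.772, 0.636, -0.004, -0.001]
contact_force: [15.8, -12.7, -39.5]
finger_gap: 0.0256
t18.22 tips press mm [ 10.8 -98.9 276.4] toolx in press deg -0.0 tilt [-0.005  0.006 -1.   ] F press [ -9.5 -18.  -39.5] gap 25.6 q [-0.08  0.49  1.4  -0.    1.26  0.12]
```

```bash
python3 -m handwheel '[[[-1.7,0,3,0,0,0,10],[-1.7,0,3.5,0,0,0,10],[0,0,0,0,0,0,10]]]'
python3 h.py
python3 -m handwheel '[[[0,0,0,0,0,0,80],[0,0,0,0,0,0,80],[0,0,0,0,0,0,80],[0,0,0,0,0,0,80],[0,0,0,0,0,0,80],[0,0,0,0,0,0,80],[0,0,0,0,0,0,80],[0,0,0,0,0,0,80]]]'
python3 h.py
```

```text
clock: 18.47
eef_pos: [0.6982, -0.0423, 0.458]
orientation: [0.772, 0.636, -0.0, -0.001]
contact_force: [6.7, 1.3, -12.9]
finger_gap: 0.0257
t18.47 tips press mm [ 10.8 -99.2 276. ] toolx in press deg 0.0 tilt [ 0.001  0.002 -1.   ] F press [  2.6  -6.3 -12.9] gap 25.7 q [-0.08  0.49  1.4   0.    1.26  0.11]
clock: 19.13
eef_pos: [0.6979, -0.0426, 0.4604]
orientation: [0.772, 0.636, 0.0, 0.0]
contact_force: [0.7, -0.2, -0.0]
finger_gap: 0.0697
t19.13 tips press mm [ 10.2 -99.5 278.4] toolx in press deg 0.0 tilt [ 0. -0. -1.] F press [-0.  -0.7 -0. ] gap 69.7 q [-0.08  0.48  1.4  -0.    1.26  0.11]
```

Released with no force left. Lift straight up, move back towards the robot, and look.

```bash
python3 -m handwheel '[[[0,0,-25,0,0,0,80],[0,0,-35,0,0,0,80],[0,0,-35,0,0,0,80],[-10,0,0,0,0,0,80],[-40,0,0,0,0,0,80],[-40,0,0,0,0,0,80],[-40,0,0,0,0,0,80],[-40,0,0,0,0,0,80],[-40,0,0,0,0,0,80],[-40,0,0,0,0,0,80],[0,0,0,0,0,0,80],[0,0,0,0,0,0,80]]]'
python3 h.py
python3 - <<'E'
from workcell import arm,cams
import cv2
for n in("top","scene"):
    a=cams.get_image(n)["image"][:,:,::-1]
    if n=="top": a=cv2.resize(a[90:265,125:400],None,fx=2.9,fy=2.9,interpolation=cv2.INTER_CUBIC)
    if n=="scene": a=cv2.resize(a[145:275,195:355],None,fx=4.5,fy=4.5,interpolation=cv2.INTER_CUBIC)
    cv2.imwrite(f"pics/{n}10.png",a)
E
```

```text
clock: 20.13
eef_pos: [0.6494, -0.2902, 0.5548]
orientation: [0.773, 0.634, -0.0, -0.0]
contact_force: [0.2, 0.3, 0.2]
finger_gap: 0.07
t20.13 tips press mm [-242.1  -99.3  372.8] toolx in press deg -0.2 tilt [ 0.  0. -1.] F press [ 0.3 -0.1  0.2] gap 70.0 q [-0.44  0.44  1.26  0.    1.44 -0.24]
```

View pics/scene10.png

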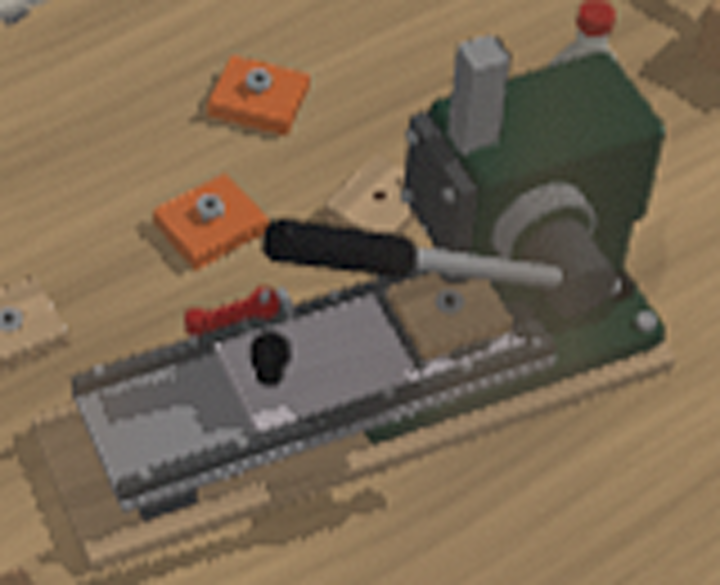

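View pics/top10.png

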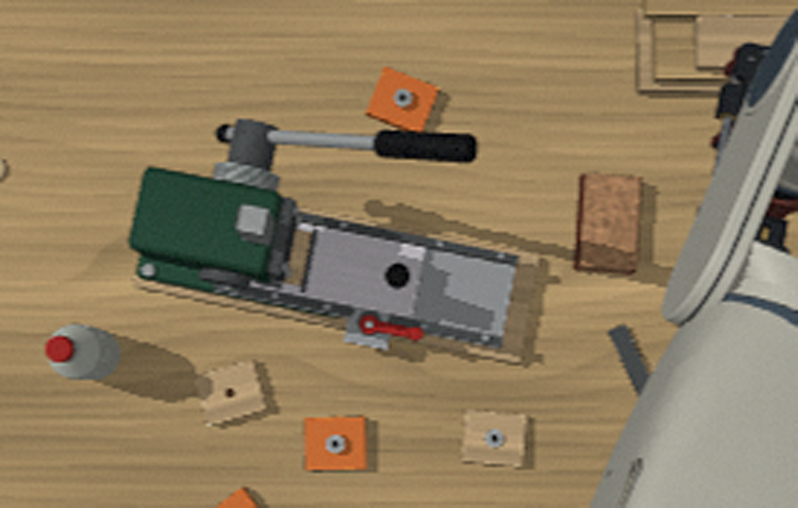

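```bash
python3 -c "
from workcell import arm
print(arm.finish_job())"
```

```text
the job is handed in; nothing more can be done
None
```

The nut is pressed home and the job is handed in, at about 20 s on the robot's clock. No verdict was reported.

- **Table:** I pushed it in with closed fingers against the knob until it hit its stop, at about 24 N. The final pictures show it still home.
- **Cam lever:** I swung it to its stop, at about 22 N. In the final top view it lies along the slide, within about 1°.
- **Press lever, down:** I gripped it and pulled until the force rose to about 35 N with little movement. The wrist view agreed with 1.22 rad, the stop angle.
- **Press lever, up:** I eased it back held in the gripper, at roughly 65 mm/s at the grip, until it met its upper stop. The force read zero after I opened the fingers.
- **Nut:** in the scene picture its flange moved about 1.6 px down, against 1.9 px expected for 9 mm, and it looks flush on the wood.
- **Things around the press:** the blocks, cork and glue bottle look unmoved. The robot arm hid part of the file in the last top view, but I never worked near it.

**What disagreed:** the grip slid about 16 mm through the pads during the stroke. The commanded positions therefore overshot the lever's true arc, so I judged both lever stops by force, and the lower one by the wrist picture as well. Pulling against the upper stop briefly reached about 44 N at the wrist, under the 120 N limit. That was through the finger pads, not the arm or gripper body.

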